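# Set a polished window plate on the inspection stand and select the light

### The arm

A 7-joint arm with a two-finger parallel gripper is mounted at the origin on the work surface. World frame = base frame: x ahead of the robot, y to its left, z up, the work surface at z = 0. Lengths are in m, angles in degrees, forces in N, time in s.
With the tool pointing down it reaches from about 0.425 to 0.95 m from the base axis. Payload 4.7 kg.
Tool frame: the origin (TCP) lies midway between the tips of the shut fingers; the grasp point (between the pads) lies 19 mm behind it; z points along the fingers, y is the line along which they close (so a half turn about z gives the same grasp; the last joint's range is limited). The gripper opens to 85 mm and grips with 20 to 120 N. Pads are 22 mm wide; open, the fingers measure 114 mm over their backs; the gripper's body (76 mm by 85 mm) begins 54 mm behind the grasp point. The pads swing forward as they close: fully open they stand 13 mm farther back than shut.
Start: joints at [-73.276, 26.849, -2.785, 87.806, 1.381, 65.374, -4.715], TCP at [0.213, 0.641, 0.231] pointing down, gripper open.
Joint ranges: [-148.3, 148.3], [-19.14, 114.17], [-79.39, 73.82], [5.75, 140.21], [-59.74, 239.74], [12.07, 113.84], [-152.46, 152.46]. Speed limits (degrees/s): [147.25, 147.25, 180, 180, 180, 180, 180].

### API

Orientations are given as [roll, pitch, yaw] about the fixed x, y, z axes, in that order (R = Rz(yaw) Ry(pitch) Rx(roll)).
In Python, from bench import sense, cams, arm gives the robot as it stands.
- The arm moves only by the tool step_arm, never from a script. Its argument "commands" is a list of rows, each an object of numbers: "dx", "dy", "dz": the shift along the tool's x, y, z in m; "ax", "ay", "az": the turn, a rotation vector about the tool's x, y, z in rad; "grip": the opening, from -1 (shut) to 1 (fully open). A call has 1 to 20 rows; each row shifts and turns the commanded pose from where the row before left it, along the tool's axes as they then stand; what a row does not reach is not made up. A row lasts 1/8 s, in which the tool goes at most 62.5 mm and 10.7 degrees, less where a joint would pass 70% of its speed; a pose out of reach is approached as far as the arm can. A call with a gripper value outside its range is refused whole. The fingers move at their own pace and stop on an object; the grip force is fixed at half the most. Time passes only in rows, so rows that do not move let the fingers close. It gives the time, the measured TCP pose, the force, the opening and the grip force at its end, in the units of the state.
- sense(): the state, without advancing time (a new reading comes with each control period).
- cams.read_camera(name): name is "scene" or "top" or "wrist"; returns a dict with "image" (480x640x3 uint8, red, green, blue), "intrinsics" (3x3 intrinsics, pixels), "D" ([k1, k2, p1, p2, k3] as OpenCV has them; the pictures are not rectified), "R" (3x3) and "t" (3): a world point X has camera coordinates R X + t. Camera axes: x right, y down, z forward; pixel columns grow to the right and rows downward; lengths in m; the calibration is good to about 2 mm. A picture is of the moment at which its call begins. There is no depth.
- arm.job_done(): hands the job in; it is judged then, once.
The state is a dict: "t": time; "q": joint angles; "joint_vel": joint speeds; "effort": joint torques, N m; "tcp_pos": TCP position; "eef_rot": TCP orientation; "contact_force": force on the tool from outside, world axes, zero at the start; "wrist_torque": the same for the moment, N m; "finger_gap": finger opening in m; "gripper_force": force on a finger pad.
Only numpy, scipy, OpenCV 4.12 (cv2) and the standard library are available. Lean on these libraries where they do the work, as an engineer would, in place of code of your own. Each camera call takes 0.05 s, during which the arm holds its last target. There are 200 camera calls.

### The job

Take the plate with the single large opening out of the rack and stand it on the ledge of the inspection stand's easel, opening in the upper half, between the end stops and flat back against the rest; hold it by its outer edges only, never touching its polished faces, and set it down rather than dropping it. Then turn the stand's dial to the long mark. Leave the other two plates where they stand.

Things in the scene. Friction and masses are not known exactly. Their poses are not given: they have to be found in the camera images.
- window_plate: Black plastic plate with one large opening, 66 wide x 130 long x 6 mm thick, 70 g, leaning 25 deg from vertical in a rack slot, top nearer the robot. Origin: middle of its bottom edge; z up along the plate, y across, x normal (away from the rest behind it). A 5 mm dull rim all round counts as edge and may be touched. Grip across the two long edges, in the upper half.
- window_face: The polished part of the same plate, inside the rim: 56 x 120 mm, including the walls of the opening. Same origin and axes as window_plate. Must not be touched by the robot.
- window_opening (a point): Centre of that plate's opening (34 mm wide, 42 mm long), 87 mm up from the bottom edge.
- plain_plate: A plate of the same size, lean, origin and axes in another slot, with no opening. Leave it.
- twin_plate: A plate of the same size, lean, origin and axes in another slot, with two small openings one above the other. Leave it.
- rack: Plywood rack, base 235 x 110 mm, origin under its middle, x slanting away from the robot. Three slots 62 mm apart along x, the middle one over the origin; a plate's bottom edge stands 40 mm above the table on a ledge 94 mm wide (lip 8 mm high). Behind a plate is a rest 46 mm wide, 84 mm high along the plate.
- easel: Stand's aluminium ledge and back rest, leaning 33 deg from vertical, top nearer the robot. Origin and axes are those of a centrally seated plate: origin mid bottom edge, z up the plate, y across, x away from the rest. Rest 46 mm wide, 84 mm up z; lip 8 mm high at x = 18 mm; end stops 14 mm high at y = +-41 mm (8 mm play each side). A light bar 59 mm tall stands beyond the lip.
- dial (a joint): Angle of the dial on the stand's console, 0 to 2.094 rad, growing clockwise seen from above, axis vertical. It clicks every 40 degrees (0, 0.698, 1.396, 2.094), each with a white mark; the long thick mark is at 1.396 rad.
- dial_grip (a point): On the dial's axis at the height to grip, in its upright bar 57 mm long, 14 wide, 32 high: bar top 7 mm above this point, dial disc (60 mm across) 15 mm below it, console top 37 mm below it. The bar lies along this point's x and turns with the dial; the white pointer line is on the -x half.
Things that resemble listed ones, but are neither listed nor needed, are in the scene too. Leave any orange look-alike of the window_plate alone.

How it is judged (in metres and radians):
On the way, in this order (a step that is already met when the one before it is completed fails the run):
1. the window plate stands seated and let go on the easel (x of window_plate in the frame of easel between -0.005 and 0.008 m and y of window_plate in the frame of easel between -0.009 and 0.009 m and z of window_plate in the frame of easel between -0.004 and 0.004 m and z of window_opening in the frame of easel between 0.075 and 0.1 m and angle between the z axis of window_plate and the z axis of easel, either way round below 0.12 rad and angle between the y axis of window_plate and the y axis of easel, either way round below 0.12 rad and linear speed of window_plate below 0.02 m/s and contact force between the fingers and window_plate below 0.05 N), for 0.2 s.
2. the dial is at the long mark (value of joint dial between 1.196 and 1.596 rad), for 0.2 s.
At the end, for the whole second after the job is handed in: Window plate on the easel, opening in the upper half: within 4 mm of the ledge, 8 mm of the rest, 9 mm of the middle, 0.12 rad of the rest's lean, let go and still; dial within 0.2 rad of the long mark (1.396); other two plates within 15 mm of their start (all of step 1 and all of step 2 and velocity of joint dial below 0.1 rad/s and distance of each of plain_plate, twin_plate from where it was at the start of the episode below 0.015 m); the robot touches nothing.
It fails at once if the robot touches the polished face of the window plate (contact force between any of the fingers, the arm and window_face above 0.2 N).
It fails at once if the window plate is dropped (moves faster than 0.45 m/s while not held) (contact force between the fingers and window_plate below 0.05 N and linear speed of window_plate above 0.45 m/s).
It fails at once if another plate is moved by more than 20 mm (distance of any of plain_plate, twin_plate from where it was at the start of the episode above 0.02 m).
It also fails if it takes over 56 s, if anything falls off the work surface, if the arm or the gripper's body presses on something with over 40 N, if the wrist force passes 120 N, or if a joint passes its speed limit or range.

## Working session

There is one attempt and no reset: what is moved stays moved. The work goes in short steps, Python scripts to look and compute and a tool call to move; the robot and the scene stay as the last step left them, time stands still between calls to the robot, and variables do not carry over. Pictures are saved under pics/ and viewed, at most 12 in all, crops included, and the job is handed in when it is done.

Besides the shell and the picture viewer there is one more tool, called after "Call:" as a command line: name --argument value ..., lists and objects as JSON in quotes. step_arm: Moves the arm, as the interface text tells. Its arguments: {"type":"object","properties":{"commands":{"type":"array","items":{"type":"object","properties":{"dx":{"type":"number"},"dy":{"type":"number"},"dz":{"type":"number"},"ax":{"type":"number"},"ay":{"type":"number"},"az":{"type":"number"},"grip":{"type":"number"}}}}},"required":["commands"]}

```bash
mkdir -p pics; ls
python3 - <<'E'
from bench import sense,cams
import cv2,pickle
d={}
for n in("scene","top","wrist"):
    c=cams.read_camera(n);d[n]=c
    cv2.imwrite(f"pics/{n}0.png",c["image"][:,:,::-1])
    print(n,c["R"],c["t"],c["intrinsics"],c["D"])
pickle.dump(d,open("c0.pkl","wb"))
print(sense())
E
```

```text
pics
scene [[-0.88969556  0.45653073  0.00463683]
 [ 0.29081767  0.57452156 -0.76508173]
 [-0.35194728 -0.67934135 -0.64391649]] [ 0.47978762 -0.10093816  1.13930837] [[469.25854493   0.         321.28754065]
 [  0.         469.25854493 243.61483237]
 [  0.           0.           1.        ]] [0.04092729 0.         0.         0.         0.        ]
top [[-0.09897629 -0.99508316 -0.00363424]
 [-0.96806834  0.09713328 -0.23110349]
 [ 0.23032019 -0.01935557 -0.97292239]] [0.0981701  0.57321201 0.97253707] [[478.85869978   0.         317.31511486]
 [  0.         478.85869978 239.87071795]
 [  0.           0.           1.        ]] [-0.01107446  0.          0.          0.          0.        ]
wrist [[ 3.14877080e-01  9.49132397e-01 -3.41826039e-04]
 [ 9.07200021e-01 -3.00860003e-01  2.94060164e-01]
 [ 2.78999187e-01 -9.29029102e-02 -9.55786850e-01]] [-0.67490537 -0.03802825  0.37838631] [[423.13214392   0.         321.07266817]
 [  0.         423.13214392 235.76334561]
 [  0.           0.           1.        ]] [-0.01572343  0.          0.          0.          0.        ]
{'t': 0.15, 'q': array([-73.27624826,  26.88726549,  -2.78367158,  87.85759808,
         1.38144128,  65.37552115,  -4.7160222 ]), 'joint_vel': array([ 0.01803791, -0.21875213,  0.12252996, -0.16649443, -0.03316639,
        0.11025773,  0.08609762]), 'effort': array([ 9.71429617e-04, -5.10763371e+01, -4.66413202e-02, -2.37978119e+01,
        1.07698288e-02,  5.36109801e-03,  1.22589213e-05]), 'tcp_pos': array([0.21268685, 0.64014806, 0.23049869]), 'eef_rot': array([-1.79913253e+02,  3.57644613e-03,  1.61620980e+02]), 'contact_force': array([-0.7491427 ,  0.20151639,  0.20392783]), 'wrist_torque': array([ 0.01960009, -0.03361841,  0.00755375]), 'gripper_force': 0.0, 'finger_gap': 0.08543693196267164}
```

View pics/scene0.png

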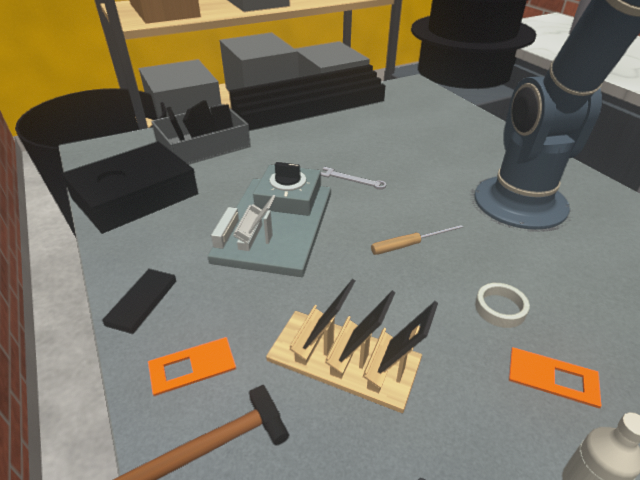

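View pics/top0.png

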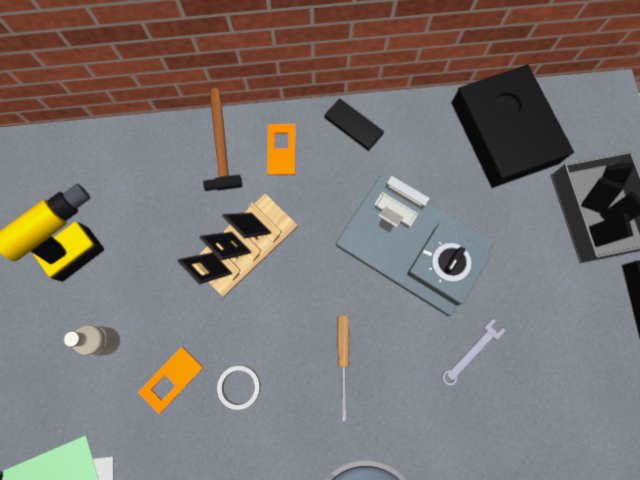

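Scene: the rack is at (345,360) with three black plates, and the rightmost, at (412,335), shows an opening. The stand is at (265,225), with the dial at (288,175). Top: the plates are at (205,266), (226,245) and (248,223), the easel at (397,208) and the dial at (452,261). I'll enlarge these.

Run:
```python
import cv2,numpy as np
s=cv2.imread("pics/scene0.png");t=cv2.imread("pics/top0.png")
def c(im,x,y,w,h): return cv2.resize(im[y:y+h,x:x+w],(400,300),interpolation=cv2.INTER_CUBIC)
a=np.hstack([c(s,262,270,180,135),c(s,200,145,140,105+25*0)])
b=np.hstack([c(t,170,185,140,105+15*0),c(t,335,170,160,120)])
cv2.imwrite("pics/crop0.png",np.vstack([a,b]))
```

```text
(no output)
```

View pics/crop0.png

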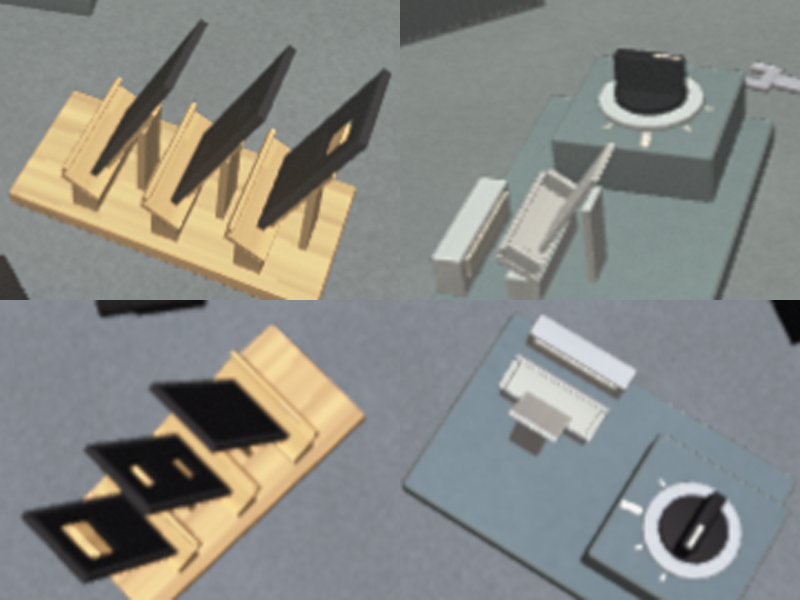

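The crop confirms it: the window plate is the slot nearest the robot, its opening at top pixel (200,269). The twin plate is in the middle slot and the plain one is far. The dial pointer line faces the low side in the top view, and the long mark is at top pixel (~336+252, 373) → (587/2.5…), about (436,252), on the console's left.

```bash
cat > h.py <<'E'
import cv2,numpy as np
from scipy.spatial.transform import Rotation as Ro
def ray(c,px):
    p=cv2.undistortPoints(np.array(px,float).reshape(-1,1,2),c["intrinsics"],np.array(c["D"])).reshape(-1,2)
    d=np.c_[p,np.ones(len(p))]@c["R"]; return -c["R"].T@c["t"], d/np.linalg.norm(d,axis=1)[:,None]
def onz(c,px,z):
    o,d=ray(c,px); return o+d*((z-o[2])/d[:,2])[:,None]
def tri(cs,pxs):
    A=np.zeros((3,3));b=np.zeros(3);L=[]
    for c,p in zip(cs,pxs):
        o,d=ray(c,[p]);P=np.eye(3)-np.outer(d[0],d[0]);A+=P;b+=P@o;L.append((P,o))
    X=np.linalg.solve(A,b); return X,[round(1e3*np.linalg.norm(P@(X-o)),1) for P,o in L]
def proj(c,X):
    return cv2.projectPoints(np.atleast_2d(np.array(X,float)),cv2.Rodrigues(c["R"])[0],np.array(c["t"],float),c["intrinsics"],np.array(c["D"],float))[0].reshape(-1,2)
def sub(c,pts,w=3):
    g=cv2.cvtColor(c["image"],cv2.COLOR_RGB2GRAY)
    return cv2.cornerSubPix(g,np.array(pts,np.float32).reshape(-1,1,2),(w,w),(-1,-1),(3,30,.01)).reshape(-1,2)
E
python3 - <<'E'
from h import *
import pickle
d=pickle.load(open("c0.pkl","rb"));t=d["top"];s=d["scene"]
f=lambda x,y:(170+x/2.857,185+(y-300)/2.857)
TL=[f(25,515),f(88,445),f(152,383)];TR=[f(80,580),f(145,512),f(213,448)]
zt=.04+.13*np.cos(np.radians(25))
for n,P in(("TL",TL),("TR",TR)):
    q=sub(t,P);print(n,np.round(P,1).tolist(),np.round(q,1).tolist());X=onz(t,q,zt);print(X.round(4).tolist());v=X[2]-X[0];print("yaw",np.degrees(np.arctan2(v[1],v[0])),np.linalg.norm(v))
# opening in top
g=t["image"].astype(int);m=(g[...,0]>90).astype(np.uint8)
cn,_=cv2.findContours(m[255:285,180:232],cv2.RETR_LIST,cv2.CHAIN_APPROX_NONE)
for k in cn:
    a=cv2.contourArea(k)
    if 20<a<600: r=cv2.minAreaRect(k);c=np.array(r[0])+(180,255);print(a,c,r[1],onz(t,[c],.04+.087*np.cos(.436)))
# stand points: top vs scene
ft=lambda x,y:(335+x/2.5,170+(y-300)/2.5);fs=lambda x,y:(200+(x-400)*.35,145+y*.35)
for n,a,b in (("barTopA",ft(533,318),fs(497,180)),("restTop1",ft(510,410),fs(612,148)),("dialdisc",ft(692,530),fs(650,98)),("baseL",ft(404,487),fs(770,125)),("longmark",ft(631,507),fs(645,140))):
    print(n,np.round(a,1),np.round(b,1),tri([t,s],[a,b]))
E
```

```text
TL [[178.8, 260.3], [200.8, 235.8], [223.2, 214.1]] [[176.8000030517578, 259.79998779296875], [198.8000030517578, 236.5], [221.39999389648438, 214.89999389648438]]
[[0.5462, 0.3209, 0.1578], [0.589, 0.2759, 0.1578], [0.6291, 0.2287, 0.1578]]
yaw -48.06017716106875 0.12396679089574873
TR [[198.0, 283.0], [220.8, 259.2], [244.6, 236.8]] [[199.10000610351562, 284.0], [220.5, 260.3999938964844], [244.60000610351562, 236.8000030517578]]
[[0.4942, 0.2791, 0.1578], [0.5365, 0.2354, 0.1578], [0.5793, 0.1854, 0.1578]]
yaw -47.75407989956424 0.12666600034050468
107.0 [200.00000191 268.49999905] (17.677669525146484, 7.778173923492432) [[0.53217271 0.28524202 0.11886099]]
408.5 [205.5 271. ] (26.0, 51.0) [[0.52590639 0.27431419 0.11886099]]
barTopA [548.2 177.2] [234. 208.] (array([ 0.6430789 , -0.48955482, -0.06689776]), [np.float64(87.9), np.float64(87.9)])
restTop1 [539. 214.] [274.2 196.8] (array([ 0.54534708, -0.42757471, -0.02555344]), [np.float64(85.8), np.float64(85.8)])
dialdisc [611.8 262. ] [287.5 179.3] (array([ 0.42654688, -0.62054621, -0.1108679 ]), [np.float64(88.7), np.float64(88.7)])
baseL [496.6 244.8] [329.5 188.8] (array([ 0.46536037, -0.27388398,  0.06587838]), [np.float64(89.3), np.float64(89.3)])
longmark [587.4 252.8] [285.8 194. ] (array([ 0.45642042, -0.57369893, -0.12803456]), [np.float64(91.1), np.float64(91.1)])
```

Call:
step_arm --commands '[{"dz":-0.04,"az":0.1305,"grip":1},{"dz":-0.04,"az":0.1305,"grip":1},{"dz":-0.04,"az":0.1305,"grip":1},{"dz":-0.04,"az":0.1305,"grip":1},{"dx":-0.0483,"grip":1},{"dx":-0.0483,"grip":1},{"dx":-0.0483,"grip":1},{"dx":-0.0483,"grip":1},{"dx":-0.0483,"grip":1},{"dx":-0.0483,"grip":1},{"dx":-0.0483,"grip":1},{"dx":-0.0483,"grip":1},{"dx":-0.0483,"dy":0.0026,"grip":1},{"ay":-0.109,"grip":1},{"ay":-0.109,"grip":1},{"ay":-0.109,"grip":1},{"ay":-0.109,"grip":1},{"dx":0.02,"dz":0.041,"grip":1},{"dx":0.02,"dz":0.041,"grip":1},{"grip":1}]'

```text
invalid input at $.commands[0]: expected keys dx, dy, dz, ax, ay, az, grip
```

Call:
step_arm --commands '[{"dx":0,"dy":0,"dz":-0.04,"ax":0,"ay":0,"az":0.1305,"grip":1},{"dx":0,"dy":0,"dz":-0.04,"ax":0,"ay":0,"az":0.1305,"grip":1},{"dx":0,"dy":0,"dz":-0.04,"ax":0,"ay":0,"az":0.1305,"grip":1},{"dx":0,"dy":0,"dz":-0.04,"ax":0,"ay":0,"az":0.1305,"grip":1},{"dx":-0.0483,"dy":0,"dz":0,"ax":0,"ay":0,"az":0,"grip":1},{"dx":-0.0483,"dy":0,"dz":0,"ax":0,"ay":0,"az":0,"grip":1},{"dx":-0.0483,"dy":0,"dz":0,"ax":0,"ay":0,"az":0,"grip":1},{"dx":-0.0483,"dy":0,"dz":0,"ax":0,"ay":0,"az":0,"grip":1},{"dx":-0.0483,"dy":0,"dz":0,"ax":0,"ay":0,"az":0,"grip":1},{"dx":-0.0483,"dy":0,"dz":0,"ax":0,"ay":0,"az":0,"grip":1},{"dx":-0.0483,"dy":0,"dz":0,"ax":0,"ay":0,"az":0,"grip":1},{"dx":-0.0483,"dy":0,"dz":0,"ax":0,"ay":0,"az":0,"grip":1},{"dx":-0.0483,"dy":0.0026,"dz":0,"ax":0,"ay":0,"az":0,"grip":1},{"dx":0,"dy":0,"dz":0,"ax":0,"ay":-0.109,"az":0,"grip":1},{"dx":0,"dy":0,"dz":0,"ax":0,"ay":-0.109,"az":0,"grip":1},{"dx":0,"dy":0,"dz":0,"ax":0,"ay":-0.109,"az":0,"grip":1},{"dx":0,"dy":0,"dz":0,"ax":0,"ay":-0.109,"az":0,"grip":1},{"dx":0.02,"dy":0,"dz":0.041,"ax":0,"ay":0,"az":0,"grip":1},{"dx":0.02,"dy":0,"dz":0.041,"ax":0,"ay":0,"az":0,"grip":1},{"dx":0,"dy":0,"dz":0,"ax":0,"ay":0,"az":0,"grip":1}]'

```text
t: 2.65
tcp_pos: [0.5011, 0.3178, 0.2967]
eef_rot: [-179.5, 25.0, 132.0]
contact_force: [0.9, 0.1, 0.0]
finger_gap: 0.0853
gripper_force: 0.0
```

Run:
```python
from h import *
from bench import sense,cams
import pickle
q=sense();print(q["tcp_pos"],q["eef_rot"],q["t"],q["contact_force"])
w=cams.read_camera("wrist");pickle.dump(w,open("w1.pkl","wb"))
d=pickle.load(open("c0.pkl","rb"));t=d["top"];s=d["scene"]
T=np.array([.520,.2993,.1578]);y=np.array([.747,.665,0])
z=np.array([-.281,.316,.906]);im=w["image"][:,:,::-1].copy()
P=[T+.033*y,T-.033*y,T-.033*y-.1*z,T+.033*y-.1*z,T-.043*z]
p=proj(w,P);print(p.round())
for a in p: cv2.circle(im,tuple(int(v) for v in a),3,(0,0,255),1)
ft=lambda x,y:(335+(x-400)/2.5,170+(y-300)/2.5);fs=lambda x,y:(200+(x-400)*.35,145+y*.35)
for n,a,b in (("barTopL",ft(533,318),fs(497,180)),("barR",ft(636,372),fs(435,258)),("restTop",ft(540,400+5),fs(610,150)),("disc",ft(692,530),fs(650,98)),("longmark",ft(631,507),fs(645,140)),("baseNear",ft(404,487),fs(770,125))):
    print(n,np.round(a,1),np.round(b,1),tri([t,s],[a,b]))
def c(im,x,y,w,h): return cv2.resize(im[y:y+h,x:x+w],(400,300),interpolation=cv2.INTER_CUBIC)
a=np.hstack([c(s["image"][:,:,::-1],204,190,80,60),c(s["image"][:,:,::-1],248,150,80,60)])
b=np.hstack([c(t["image"][:,:,::-1],365,170,80,60),c(t["image"][:,:,::-1],412,228,80,60)])
cv2.imwrite("pics/crop1.png",np.vstack([a,b]));cv2.imwrite("pics/w1.png",im)
```

```text
[0.50105556 0.31783903 0.2966893 ] [-179.48519062   25.02786348  131.95500421] 2.65 [0.85767322 0.10918854 0.0189981 ]
[[375. 171.]
 [275. 170.]
 [287. 154.]
 [362. 154.]
 [325. 162.]]
barTopL [388.2 177.2] [234. 208.] (array([ 0.67683858, -0.1148119 ,  0.13152949]), [np.float64(8.4), np.float64(8.4)])
barR [429.4 198.8] [212.2 235.3] (array([ 0.68687311, -0.24804493, -0.03510982]), [np.float64(7.9), np.float64(7.9)])
restTop [391. 212.] [273.5 197.5] (array([ 0.59901706, -0.10869481,  0.13566805]), [np.float64(9.5), np.float64(9.5)])
disc [451.8 262. ] [287.5 179.3] (array([ 0.50260446, -0.24107736,  0.07117887]), [np.float64(0.6), np.float64(0.6)])
longmark [427.4 252.8] [285.8 194. ] (array([ 0.52841425, -0.1930883 ,  0.06745507]), [np.float64(0.6), np.float64(0.6)])
baseNear [336.6 244.8] [329.5 188.8] (array([0.53252955, 0.01005494, 0.20336637]), [np.float64(2.8), np.float64(2.8)])
```

View pics/w1.png

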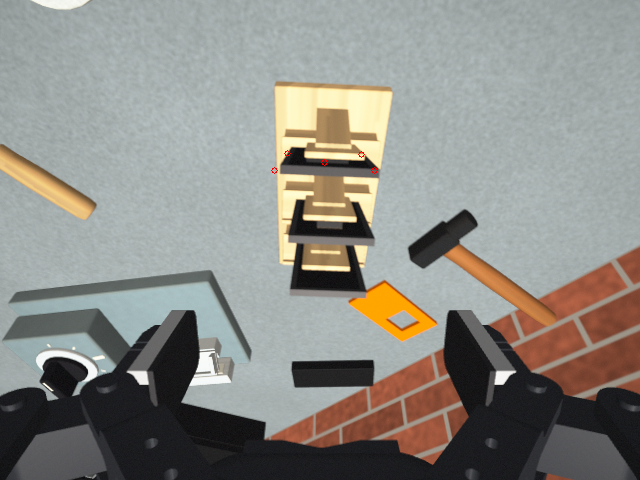

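View pics/crop1.png

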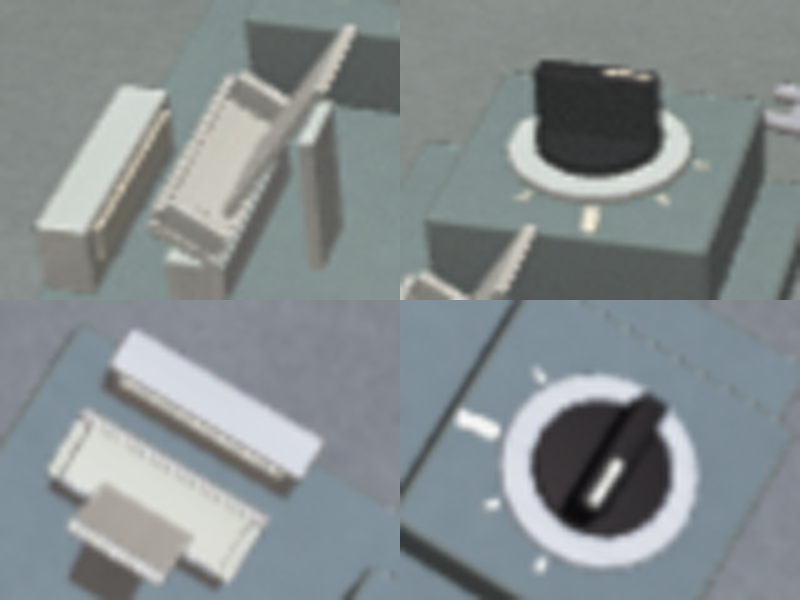

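Wrist: the window plate's top edge runs (280,170)–(379,172), about 4 px to the right of my prediction, so about 3 mm along +y. Crop: the dial pointer is at lower left and the long mark is left of the disc, two clicks on. Descending along the plate now.

Call:
step_arm --commands '[{"dx":0.0175,"dy":0.0022,"dz":0.03,"ax":0,"ay":0,"az":0,"grip":1},{"dx":0.0175,"dy":0.0023,"dz":0.03,"ax":0,"ay":0,"az":0,"grip":1},{"dx":0,"dy":0,"dz":0.022,"ax":0,"ay":0,"az":0,"grip":1},{"dx":0,"dy":0,"dz":0.022,"ax":0,"ay":0,"az":0,"grip":1},{"dx":0,"dy":0,"dz":0.022,"ax":0,"ay":0,"az":0,"grip":1},{"dx":0,"dy":0,"dz":0.022,"ax":0,"ay":0,"az":0,"grip":1},{"dx":0,"dy":0,"dz":0.022,"ax":0,"ay":0,"az":0,"grip":1},{"dx":0,"dy":0,"dz":0.021,"ax":0,"ay":0,"az":0,"grip":1},{"dx":0,"dy":0,"dz":0,"ax":0,"ay":0,"az":0,"grip":1},{"dx":0,"dy":0,"dz":0,"ax":0,"ay":0,"az":0,"grip":1}]'

```text
t: 3.95
tcp_pos: [0.54, 0.2869, 0.1141]
eef_rot: [179.8, 25.0, 131.6]
contact_force: [0.8, 0.1, -0.2]
finger_gap: 0.0855
gripper_force: 0.0
```

Run:
```python
from h import *
from bench import sense,cams
import pickle
q=sense();print(q["tcp_pos"],q["eef_rot"],q["t"],q["contact_force"])
w=cams.read_camera("wrist");pickle.dump(w,open("w2.pkl","wb"))
t=cams.read_camera("top")
im=np.hstack([cv2.resize(w["image"],(400,300)),cv2.resize(t["image"][190:310,150:310],(400,300),interpolation=2)])
cv2.imwrite("pics/w2.png",im[:,:,::-1])
d=pickle.load(open("c0.pkl","rb"));t=d["top"];s=d["scene"]
ft=lambda x,y:(365+x/5,170+(y-300)/5);fs=lambda x,y:(204+x/5,190+y/5)
gt=lambda x,y:(412+(x-400)/5,228+(y-300)/5);gs=lambda x,y:(248+(x-400)/5,150+y/5)
# crop1 picks: bar top corners far-left etc.
for n,a,b in (("bar farL",ft(135,330),fs(168,90)),("bar nearL",ft(112,367),fs(172,112)),("barR far",ft(323,438),fs(38,225)),
 ("restTopL",ft(103,483),fs(352,28)),("restTopR",ft(193,536),fs(350,32)),
 ("stopL top far",ft(85,410),fs(240,72)),("stopR far",ft(268,517),fs(150,222)),
 ("disc",gt(601,470),gs(600,143)),("barEnd far",gt(660,402),gs(545,65)),("longmark",gt(478,422),gs(591,217)),
 ("m0",gt(540,375),gs(523,197)),("m2",gt(492,505),gs(662,200)),("m3",gt(540,565),gs(701,163))):
    X,e=tri([t,s],[a,b]);print(n,np.round(a,1),np.round(b,1),X.round(4),e[0])
```

```text
[0.53999158 0.2868811  0.11410906] [179.76979212  24.9681426  131.6433852 ] 3.95 [ 0.7728835   0.12703073 -0.19844811]
bar farL [392. 176.] [237.6 208. ] [ 0.6738 -0.1199  0.13  ] 14.3
bar nearL [387.4 183.4] [238.4 212.4] [ 0.6688 -0.1142  0.1185] 7.5
barR far [429.6 197.6] [211.6 235. ] [ 0.6888 -0.2482 -0.0334] 7.2
restTopL [385.6 206.6] [274.4 195.6] [ 0.6046 -0.0949  0.1514] 12.1
restTopR [403.6 217.2] [274.  196.4] [ 0.5889 -0.1356  0.1192] 10.6
stopL top far [382. 192.] [252.  204.4] [ 0.6446 -0.097   0.14  ] 6.7
stopR far [418.6 213.4] [234.  234.4] [ 0.6469 -0.2117 -0.0201] 6.1
disc [452.2 262. ] [288.  178.6] [ 0.5018 -0.2411  0.073 ] 0.1
barEnd far [464.  248.4] [277. 163.] [ 0.5207 -0.2582  0.1103] 1.0
longmark [427.6 252.4] [286.2 193.4] [ 0.5282 -0.1927  0.0695] 0.1
m0 [440. 243.] [272.6 189.4] [ 0.5472 -0.2236  0.0671] 0.6
m2 [430.4 269. ] [300.4 190. ] [ 0.4925 -0.194   0.0669] 0.3
m3 [440. 281.] [308.2 182.6] [ 0.4648 -0.21    0.0692] 0.6
```

View pics/w2.png

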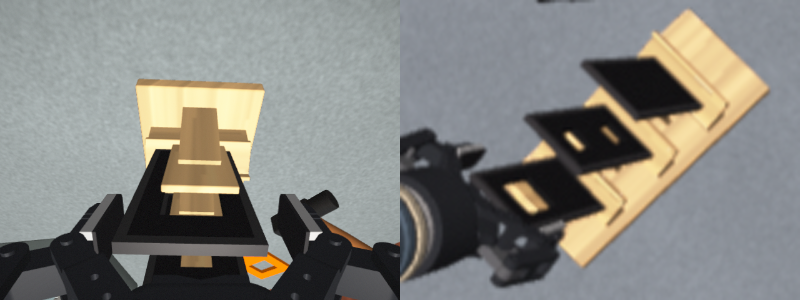

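Wrist: the plate sits between the fingers with its centre about 10 px left (≈4 mm). Top: the twin plate and rack are undisturbed. I swapped left and right on the easel between the two views, so I'm redoing that and checking the normal offset.

Run:
```python
from h import *
from bench import sense
import pickle
w=pickle.load(open("w2.pkl","rb"));q=sense()
R=Ro.from_euler("xyz",q["eef_rot"],degrees=True).as_matrix();p=q["tcp_pos"]
print("tool axis at -52mm",proj(w,[p-R[:,2]*.050,p-R[:,2]*.050+R[:,0]*.003,p-R[:,2]*.05+R[:,1]*.033,p-R[:,2]*.05-R[:,1]*.033]).round(1).tolist())
g=cv2.cvtColor(w["image"],cv2.COLOR_RGB2GRAY);print("col310 rows",[(r,int(g[r,305])) for r in range(366,420,3)]);print("row392",[(c,int(g[392,c])) for c in list(range(160,215,5))+list(range(410,450,4))])
d=pickle.load(open("c0.pkl","rb"));t=d["top"];s=d["scene"]
ft=lambda x,y:(365+x/5,170+(y-300)/5);fs=lambda x,y:(204+x/5,190+y/5)
D={}
for n,a,b in (("barL far",ft(135,330),fs(38,225)),("barR far",ft(323,438),fs(125,86)),("barR near",ft(300,476),fs(168,90)),("barL near",ft(112,367),fs(95,230)),
 ("stopL outer far",ft(85,410),fs(150,222)),("stopR outer far",ft(268,517),fs(240,72)),
 ("restTopR?",ft(193,536),fs(352,28))):
    X,e=tri([t,s],[a,b]);D[n]=X;print(n,X.round(4),e[0])
for a,b in(("barL far","barR far"),("stopL outer far","stopR outer far")):
    v=D[b]-D[a];print(a,np.linalg.norm(v),"yaw of x",np.degrees(np.arctan2(v[1],v[0]))+90,(D[a]+D[b])/2)
```

```text
tool axis at -52mm [[318.7, 406.2], [318.7, 396.6], [444.5, 405.8], [192.8, 406.1]]
col310 rows [(366, 18), (369, 19), (372, 16), (375, 18), (378, 29), (381, 32), (384, 32), (387, 33), (390, 127), (393, 127), (396, 128), (399, 125), (402, 124), (405, 123), (408, 120), (411, 114), (414, 113), (417, 115)]
row392 [(160, 24), (165, 23), (170, 21), (175, 25), (180, 90), (185, 92), (190, 92), (195, 95), (200, 98), (205, 97), (210, 99), (410, 94), (414, 93), (418, 92), (422, 78), (426, 77), (430, 163), (434, 172), (438, 176), (442, 172), (446, 173)]
barL far [ 0.7147 -0.1431  0.0549] 0.3
barR far [ 0.6537 -0.2192  0.0559] 1.0
barR near [ 0.6377 -0.2065  0.0564] 0.2
barL near [ 0.6965 -0.1295  0.0561] 1.0
stopL outer far [ 0.6764 -0.1142  0.0633] 0.4
stopR outer far [ 0.6137 -0.1841  0.0733] 2.4
restTopR? [ 0.5882 -0.1351  0.1213] 10.8
barL far 0.0974698868462366 yaw of x -38.745228421275385 [ 0.68422586 -0.18114366  0.05539249]
stopL outer far 0.09442454914619745 yaw of x -41.890374012652956 [ 0.64503993 -0.14913604  0.06831354]
```

Call:
step_arm --commands '[{"dx":0.002,"dy":-0.0045,"dz":0.004,"ax":0,"ay":0,"az":0,"grip":1},{"dx":0,"dy":0,"dz":0,"ax":0,"ay":0,"az":0,"grip":1},{"dx":0,"dy":0,"dz":0,"ax":0,"ay":0,"az":0,"grip":0.4},{"dx":0,"dy":0,"dz":0,"ax":0,"ay":0,"az":0,"grip":0},{"dx":0,"dy":0,"dz":0,"ax":0,"ay":0,"az":0,"grip":0},{"dx":0,"dy":0,"dz":0,"ax":0,"ay":0,"az":0,"grip":0},{"dx":0,"dy":0,"dz":0,"ax":0,"ay":0,"az":0,"grip":0}]'

```text
t: 4.92
tcp_pos: [0.5354, 0.283, 0.1082]
eef_rot: [180.0, 25.0, 131.7]
contact_force: [-2.8, 0.7, 5.7]
finger_gap: 0.0652
gripper_force: 65.6
```

Call:
step_arm --commands '[{"dx":-0.001,"dy":0,"dz":-0.015,"ax":0,"ay":0,"az":0,"grip":0},{"dx":-0.001,"dy":0,"dz":-0.025,"ax":0,"ay":0,"az":0,"grip":0},{"dx":0,"dy":0,"dz":-0.03,"ax":0,"ay":0,"az":0,"grip":0},{"dx":0,"dy":0,"dz":-0.03,"ax":0,"ay":0,"az":0,"grip":0},{"dx":0,"dy":0,"dz":-0.03,"ax":0,"ay":0,"az":0,"grip":0},{"dx":0,"dy":0,"dz":-0.03,"ax":0,"ay":0,"az":0,"grip":0},{"dx":0,"dy":0,"dz":-0.03,"ax":0,"ay":0,"az":0,"grip":0},{"dx":0,"dy":0,"dz":0,"ax":0,"ay":0,"az":0,"grip":0}]'

```text
t: 5.92
tcp_pos: [0.4833, 0.3431, 0.2831]
eef_rot: [179.7, 24.9, 131.7]
contact_force: [0.4, -0.7, -1.2]
finger_gap: 0.0648
gripper_force: 66.3
```

Run:
```python
from h import *
from bench import sense,cams
import pickle
q=sense();w=cams.read_camera("wrist")
R=Ro.from_euler("xyz",q["eef_rot"],degrees=True).as_matrix();p=q["tcp_pos"]
print(p,q["eef_rot"],q["finger_gap"],q["gripper_force"],q["t"])
C=-w["R"].T@w["t"];off=R.T@(C-p);Rc=w["R"]@R
print("cam in tool",off.round(4),"axes",Rc.round(3).tolist())
pickle.dump((off,Rc,w),open("hand.pkl","wb"))
E_=np.array([.637,-.142,.049])
def see(pos,tilt,psi=130):
    Rt=Ro.from_euler("xyz",[180,tilt,psi],degrees=True).as_matrix()
    c=dict(w);c["R"]=Rc@Rt.T;c["t"]=-c["R"]@(np.array(pos)+Rt@off);return proj(c,[E_,E_+[-.035,.03,.07]]).round().tolist()
h=np.array([.766,-.643,0])
for fwd in(-.05,0,.05,.1):
    for z in(.3,.35): 
        for tl in(0,25): print(fwd,z,tl,see(E_*[1,1,0]+fwd*h+[0,0,z],tl))
cv2.imwrite("pics/w3.png",w["image"][:,:,::-1])
```

```text
[0.48328665 0.34309123 0.28309218] [179.67481349  24.87857075 131.70620423] 0.06478859394873711 66.27584087429568 5.925
cam in tool [ 0.0754  0.0002 -0.1424] axes [[-0.0, 1.0, -0.001], [-0.956, -0.0, -0.293], [-0.293, 0.001, 0.956]]
-0.05 0.3 0 [[329.0, 240.0], [322.0, 211.0]]
-0.05 0.3 25 [[330.0, 122.0], [322.0, 110.0]]
-0.05 0.35 0 [[328.0, 226.0], [322.0, 198.0]]
-0.05 0.35 25 [[329.0, 99.0], [322.0, 81.0]]
0 0.3 0 [[320.0, 190.0], [310.0, 148.0]]
0 0.3 25 [[320.0, 67.0], [308.0, 35.0]]
0 0.35 0 [[320.0, 181.0], [312.0, 142.0]]
0 0.35 25 [[320.0, 47.0], [310.0, 13.0]]
0.05 0.3 0 [[311.0, 136.0], [298.0, 78.0]]
0.05 0.3 25 [[309.0, 0.0], [290.0, -60.0]]
0.05 0.35 0 [[312.0, 133.0], [301.0, 82.0]]
0.05 0.35 25 [[310.0, -15.0], [295.0, -71.0]]
0.1 0.3 0 [[301.0, 79.0], [284.0, 2.0]]
0.1 0.3 25 [[294.0, -82.0], [267.0, -184.0]]
0.1 0.35 0 [[303.0, 82.0], [289.0, 17.0]]
0.1 0.35 25 [[297.0, -89.0], [276.0, -177.0]]
```

Call:
step_arm --commands '[{"dx":0,"dy":0,"dz":0,"ax":0,"ay":0.109,"az":0,"grip":0},{"dx":0,"dy":0,"dz":0,"ax":0,"ay":0.109,"az":0,"grip":0},{"dx":0,"dy":0,"dz":0,"ax":0,"ay":0.109,"az":0,"grip":0},{"dx":0,"dy":0,"dz":0,"ax":0,"ay":0.109,"az":0,"grip":0},{"dx":-0.0476,"dy":-0.0145,"dz":0,"ax":0,"ay":0,"az":0,"grip":0},{"dx":-0.0476,"dy":-0.0145,"dz":0,"ax":0,"ay":0,"az":0,"grip":0},{"dx":-0.0476,"dy":-0.0145,"dz":0,"ax":0,"ay":0,"az":0,"grip":0},{"dx":-0.0476,"dy":-0.0145,"dz":0,"ax":0,"ay":0,"az":0,"grip":0},{"dx":-0.0476,"dy":-0.0145,"dz":0,"ax":0,"ay":0,"az":0,"grip":0},{"dx":-0.0476,"dy":-0.0145,"dz":0,"ax":0,"ay":0,"az":0,"grip":0},{"dx":-0.0476,"dy":-0.0145,"dz":0,"ax":0,"ay":0,"az":0,"grip":0},{"dx":-0.0476,"dy":-0.0145,"dz":0,"ax":0,"ay":0,"az":0,"grip":0},{"dx":-0.0476,"dy":-0.0145,"dz":0,"ax":0,"ay":0,"az":0,"grip":0},{"dx":-0.0476,"dy":-0.0145,"dz":0.013,"ax":0,"ay":0,"az":0.03,"grip":0},{"dx":0,"dy":0,"dz":0,"ax":0,"ay":0,"az":0,"grip":0},{"dx":0,"dy":0,"dz":0,"ax":0,"ay":0,"az":0,"grip":0}]'

```text
t: 7.98
tcp_pos: [0.6909, -0.1106, 0.2661]
eef_rot: [-179.9, -0.1, 129.9]
contact_force: [0.7, 0.1, -0.4]
finger_gap: 0.0643
gripper_force: 66.3
```

Run:
```python
from bench import sense,cams
import pickle
q=sense();print(q["tcp_pos"],q["eef_rot"],q["finger_gap"])
pickle.dump(cams.read_camera("wrist"),open("A.pkl","wb"))
```

```text
[ 0.69089375 -0.11063962  0.26611513] [-1.79902995e+02 -1.38448585e-01  1.29949580e+02] 0.06427716590571769
```

Call:
step_arm --commands '[{"dx":0,"dy":-0.04,"dz":0,"ax":0,"ay":0,"az":0,"grip":0},{"dx":0,"dy":-0.04,"dz":0,"ax":0,"ay":0,"az":0,"grip":0},{"dx":0,"dy":-0.04,"dz":0,"ax":0,"ay":0,"az":0,"grip":0},{"dx":0,"dy":0,"dz":0,"ax":0,"ay":0,"az":0,"grip":0},{"dx":0,"dy":0,"dz":0,"ax":0,"ay":0,"az":0,"grip":0}]'

```text
t: 8.65
tcp_pos: [0.6003, -0.1858, 0.2682]
eef_rot: [179.9, -0.0, 130.1]
contact_force: [0.8, 0.8, 0.6]
finger_gap: 0.0648
gripper_force: 66.5
```

Run:
```python
from bench import sense,cams
from h import *
import pickle
q=sense();print(q["tcp_pos"],q["eef_rot"],q["finger_gap"])
b=cams.read_camera("wrist");pickle.dump(b,open("B.pkl","wb"));a=pickle.load(open("A.pkl","rb"))
E_=[.637,-.142,.049]
ims=[]
for c in(a,b):
    p=proj(c,[E_])[0].astype(int);x0=max(0,min(p[0]-110,440));y0=max(0,p[1]-150);print(p,x0,y0)
    ims.append(cv2.resize(c["image"][y0:y0+300,x0:x0+200],(400,600),interpolation=2))
cv2.imwrite("pics/AB.png",np.hstack(ims)[:,:,::-1])
```

```text
[ 0.60028426 -0.18584663  0.26817391] [ 1.79901063e+02 -1.17704975e-02  1.30138020e+02] 0.06475456529823005
[249 185] 139 35
[385 185] 275 35
```

View pics/AB.png

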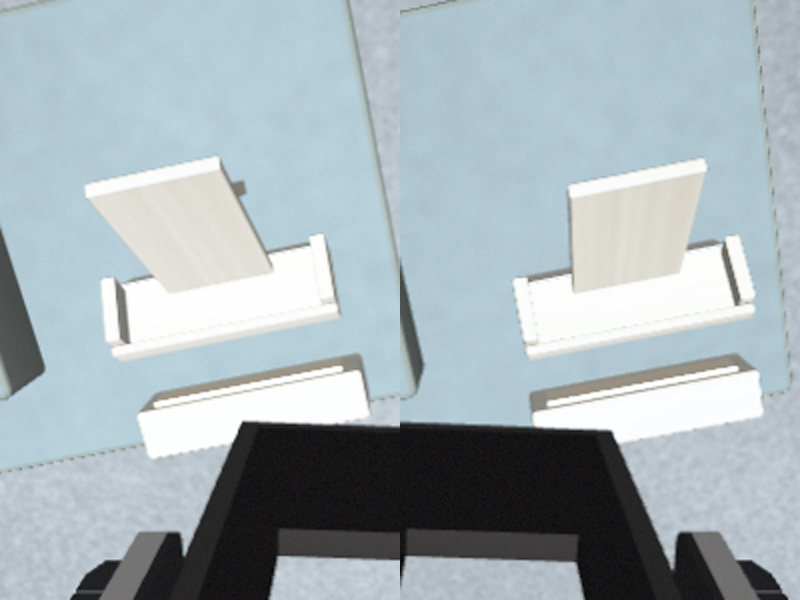

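Both views show the easel clearly: rest-face top corners, rest/ledge junction and lip. The held plate's bottom edge is at the bottom (row ~425 in the crop). Triangulating now.

```bash
cat > easel.py <<'E'
from h import *
from bench import sense
import pickle
a=pickle.load(open("A.pkl","rb"));b=pickle.load(open("B.pkl","rb"))
D={}
for n,p,q in(("TL",(89,197),(570,197)),("TR",(221,170),(703,174)),("JL",(170,292),(574,291)),("JR",(271,270),(679,270)),("lipL",(115,357),(529,357)),("lipR",(339,315),(755,312)),("stopLout",(103,280),(515,280))):
    pa=(139+p[0]/2,35+p[1]/2);pb=(275+(q[0]-400)/2,35+q[1]/2)
    X,e=tri([a,b],[pa,pb]);D[n]=X;print(n,X.round(4),e[0])
# image right = tool y = +y of easel
J=(D["JL"]+D["JR"])/2;T=(D["TL"]+D["TR"])/2
print("widths",*[np.linalg.norm(D[i+"R"]-D[i+"L"]).round(4) for i in("T","J","lip")],"len",np.linalg.norm(T-J))
for i in("T","J","lip"):
    v=D[i+"R"]-D[i+"L"];print(i,"yaw y",np.degrees(np.arctan2(v[1],v[0])).round(1))
v=T-J;print("lean",np.degrees(np.arctan2(np.hypot(v[0],v[1]),v[2])),"az",np.degrees(np.arctan2(-v[1],-v[0])),"J",J,"T",T)
print("lipmid",(D["lipL"]+D["lipR"])/2)
E
python3 easel.py
```

```text
TL [ 0.5835 -0.1244  0.1205] 0.1
TR [ 0.6122 -0.0898  0.1196] 0.4
JL [ 0.6182 -0.1516  0.0525] 0.1
JR [ 0.6453 -0.1163  0.0557] 0.0
lipL [ 0.6184 -0.1824  0.0726] 0.2
lipR [ 0.6771 -0.1096  0.0715] 0.7
stopLout [ 0.5948 -0.1632  0.0609] 0.1
widths 0.0449 0.0446 0.0935 len 0.07883985772351133
T yaw y 50.3
J yaw y 52.5
lip yaw y 51.1
lean 33.28761878686 az -38.2896461547934 J [ 0.63178745 -0.13394054  0.05413768] T [ 0.59782483 -0.10712844  0.12004197]
lipmid [ 0.64772863 -0.14598028  0.0720816 ]
```

Call:
step_arm --commands '[{"dx":0,"dy":0,"dz":0,"ax":0,"ay":0,"az":-0.096,"grip":0},{"dx":0,"dy":0,"dz":0,"ax":0,"ay":0,"az":-0.096,"grip":0},{"dx":0,"dy":0,"dz":0,"ax":0,"ay":-0.144,"az":0,"grip":0},{"dx":0,"dy":0,"dz":0,"ax":0,"ay":-0.144,"az":0,"grip":0},{"dx":0,"dy":0,"dz":0,"ax":0,"ay":-0.144,"az":0,"grip":0},{"dx":0,"dy":0,"dz":0,"ax":0,"ay":-0.144,"az":0,"grip":0},{"dx":0.0327,"dy":0.02,"dz":0.001,"ax":0,"ay":0,"az":0,"grip":0},{"dx":0.0327,"dy":0.02,"dz":0.001,"ax":0,"ay":0,"az":0,"grip":0},{"dx":0.0327,"dy":0.02,"dz":0.001,"ax":0,"ay":0,"az":0,"grip":0},{"dx":0,"dy":0,"dz":0,"ax":0,"ay":0,"az":0,"grip":0},{"dx":0,"dy":0,"dz":0,"ax":0,"ay":0,"az":0,"grip":0}]'

```text
t: 10.07
tcp_pos: [0.5756, -0.0897, 0.2122]
eef_rot: [180.0, 33.0, 141.1]
contact_force: [0.0, -0.3, -0.9]
finger_gap: 0.0649
gripper_force: 66.5
```

```bash
cat > goal.py <<'E'
from h import *
from bench import sense
import sys
q=sense();R=Ro.from_euler("xyz",q["eef_rot"],degrees=True).as_matrix()
G=np.array([.6045,-.1121,.1178])
print(q["t"],q["tcp_pos"].round(4),q["eef_rot"].round(1),q["contact_force"].round(1),q["finger_gap"])
print("to goal in tool axes mm",(1e3*R.T@(G-q["tcp_pos"])).round(1))
E
python3 goal.py
```

```text
10.075 [ 0.5756 -0.0897  0.2122] [180.   33.  141.1] [ 0.  -0.3 -0.9] 0.0649127828805654
to goal in tool axes mm [20.8  0.7 99.1]
```

Call:
step_arm --commands '[{"dx":0.009,"dy":0.0007,"dz":0.01,"ax":0,"ay":0,"az":0,"grip":0},{"dx":0.008,"dy":0,"dz":0.018,"ax":0,"ay":0,"az":0,"grip":0},{"dx":0,"dy":0,"dz":0.018,"ax":0,"ay":0,"az":0,"grip":0},{"dx":0,"dy":0,"dz":0.018,"ax":0,"ay":0,"az":0,"grip":0},{"dx":0,"dy":0,"dz":0.014,"ax":0,"ay":0,"az":0,"grip":0},{"dx":0,"dy":0,"dz":0,"ax":0,"ay":0,"az":0,"grip":0},{"dx":0,"dy":0,"dz":0,"ax":0,"ay":0,"az":0,"grip":0}]'

```text
t: 10.95
tcp_pos: [0.5973, -0.1078, 0.1373]
eef_rot: [180.0, 33.0, 141.0]
contact_force: [-0.2, 0.3, -0.7]
finger_gap: 0.0648
gripper_force: 66.5
```

```bash
python3 goal.py
python3 - <<'E'
from bench import cams
import cv2,numpy as np
s=cams.read_camera("scene")["image"];w=cams.read_camera("wrist")["image"]
cv2.imwrite("pics/p1.png",np.hstack([cv2.resize(s[165:255,200:320],(400,300),interpolation=2),cv2.resize(w,(400,300))])[:,:,::-1])
E
```

```text
10.95 [ 0.5973 -0.1078  0.1373] [180.  33. 141.] [-0.2  0.3 -0.7] 0.06480002215057189
to goal in tool axes mm [ 3.6  1.2 20.9]
```

View pics/p1.png

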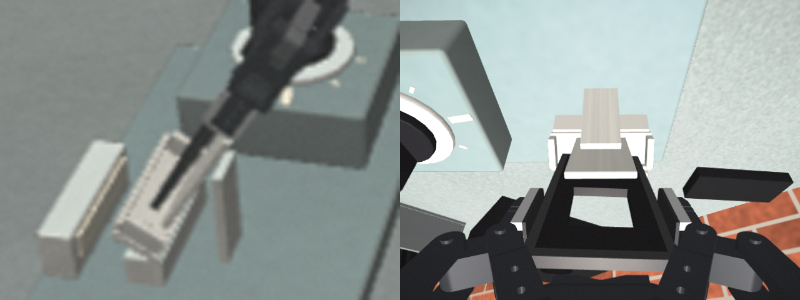

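The plate is inside the ledge, centred on the rest (wrist: rest at col 601, plate at col 602). Lowering gently.

Call:
step_arm --commands '[{"dx":0.001,"dy":0.001,"dz":0.005,"ax":0,"ay":0,"az":0,"grip":0},{"dx":0.001,"dy":0,"dz":0.005,"ax":0,"ay":0,"az":0,"grip":0},{"dx":0,"dy":0,"dz":0.004,"ax":0,"ay":0,"az":0,"grip":0},{"dx":0,"dy":0,"dz":0.002,"ax":0,"ay":0,"az":0,"grip":0},{"dx":0,"dy":0,"dz":0,"ax":0,"ay":0,"az":0,"grip":0}]'

```text
t: 11.68
tcp_pos: [0.6033, -0.1114, 0.1224]
eef_rot: [-180.0, 33.0, 141.0]
contact_force: [0.3, -0.6, -0.6]
finger_gap: 0.065
gripper_force: 66.5
```

Call:
step_arm --commands '[{"dx":0,"dy":0,"dz":0.002,"ax":0,"ay":0,"az":0,"grip":0},{"dx":0,"dy":0,"dz":0,"ax":0,"ay":0,"az":0,"grip":0},{"dx":0,"dy":0,"dz":0,"ax":0,"ay":0,"az":0,"grip":0}]'

```text
t: 12.05
tcp_pos: [0.6042, -0.112, 0.121]
eef_rot: [180.0, 33.0, 141.0]
contact_force: [-0.8, 0.5, -0.8]
finger_gap: 0.0648
gripper_force: 66.5
```

Call:
step_arm --commands '[{"dx":0,"dy":0,"dz":0.002,"ax":0,"ay":0,"az":0,"grip":0},{"dx":0,"dy":0,"dz":0,"ax":0,"ay":0,"az":0,"grip":0},{"dx":0,"dy":0,"dz":0,"ax":0,"ay":0,"az":0,"grip":0}]'

```text
t: 12.42
tcp_pos: [0.6046, -0.1123, 0.1207]
eef_rot: [179.9, 33.0, 140.9]
contact_force: [-13.6, 7.0, 20.1]
finger_gap: 0.0649
gripper_force: 68.9
```

Call:
step_arm --commands '[{"dx":0,"dy":0,"dz":0.002,"ax":0,"ay":0,"az":0,"grip":0},{"dx":0,"dy":0,"dz":0,"ax":0,"ay":0,"az":0,"grip":0},{"dx":0,"dy":0,"dz":0,"ax":0,"ay":0,"az":0,"grip":0}]'

```text
t: 12.8
tcp_pos: [0.6049, -0.1126, 0.1206]
eef_rot: [179.9, 33.1, 140.9]
contact_force: [-31.7, 14.8, 45.7]
finger_gap: 0.0648
gripper_force: 71.6
```

Ledge contact. Relieving the pressure, then easing toward the rest.

Call:
step_arm --commands '[{"dx":0,"dy":0,"dz":-0.0033,"ax":0,"ay":0,"az":0,"grip":0},{"dx":0.0015,"dy":0,"dz":0,"ax":0,"ay":0,"az":0,"grip":0},{"dx":0,"dy":0,"dz":0,"ax":0,"ay":0,"az":0,"grip":0},{"dx":0,"dy":0,"dz":0,"ax":0,"ay":0,"az":0,"grip":0}]'

```text
t: 13.3
tcp_pos: [0.604, -0.1113, 0.1201]
eef_rot: [180.0, 33.0, 141.0]
contact_force: [-6.6, 3.8, 10.6]
finger_gap: 0.0648
gripper_force: 67.5
```

Call:
step_arm --commands '[{"dx":0.0015,"dy":0,"dz":0,"ax":0,"ay":0,"az":0,"grip":0},{"dx":0,"dy":0,"dz":0,"ax":0,"ay":0,"az":0,"grip":0},{"dx":0,"dy":0,"dz":0,"ax":0,"ay":0,"az":0,"grip":0}]'

```text
t: 13.68
tcp_pos: [0.6036, -0.111, 0.1198]
eef_rot: [179.9, 33.1, 140.9]
contact_force: [-5.3, 2.5, 11.5]
finger_gap: 0.0649
gripper_force: 67.5
```

Call:
step_arm --commands '[{"dx":0.001,"dy":0,"dz":-0.0005,"ax":0,"ay":0,"az":0,"grip":0},{"dx":0,"dy":0,"dz":0,"ax":0,"ay":0,"az":0,"grip":0.5},{"dx":0,"dy":0,"dz":0,"ax":0,"ay":0,"az":0,"grip":0.6},{"dx":0,"dy":0,"dz":0,"ax":0,"ay":0,"az":0,"grip":0.7},{"dx":0,"dy":0,"dz":0,"ax":0,"ay":0,"az":0,"grip":1},{"dx":0,"dy":0,"dz":0,"ax":0,"ay":0,"az":0,"grip":1},{"dx":0,"dy":0,"dz":0,"ax":0,"ay":0,"az":0,"grip":1},{"dx":0,"dy":0,"dz":0,"ax":0,"ay":0,"az":0,"grip":1}]'

```text
t: 14.68
tcp_pos: [0.6016, -0.1099, 0.1186]
eef_rot: [180.0, 33.0, 141.0]
contact_force: [-0.7, 0.2, -0.3]
finger_gap: 0.0851
gripper_force: 0.0
```

```bash
python3 goal.py
python3 - <<'E'
from bench import cams
import cv2,numpy as np
s=cams.read_camera("scene")["image"];w=cams.read_camera("wrist")["image"]
cv2.imwrite("pics/p2.png",np.hstack([cv2.resize(s[165:255,200:320],(400,300),interpolation=2),cv2.resize(w,(400,300))])[:,:,::-1])
E
```

```text
14.675 [ 0.6016 -0.1099  0.1186] [180.  33. 141.] [-0.7  0.2 -0.3] 0.08508337032140292
to goal in tool axes mm [-2.6  0.1  2.6]
```

View pics/p2.png

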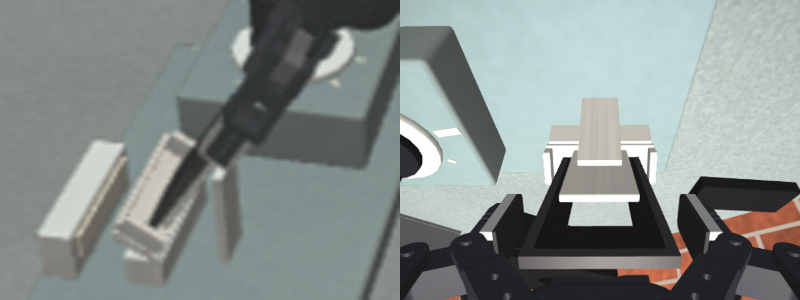

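The plate stands on the easel ledge between the open fingers, its opening in the upper half. Withdrawing along the plate and going to the dial.

Call:
step_arm --commands '[{"dx":0,"dy":0,"dz":-0.015,"ax":0,"ay":0,"az":0,"grip":1},{"dx":0,"dy":0,"dz":-0.02,"ax":0,"ay":0,"az":0,"grip":1},{"dx":0,"dy":0,"dz":-0.02,"ax":0,"ay":0,"az":0,"grip":1},{"dx":0,"dy":0,"dz":-0.025,"ax":0,"ay":0,"az":0,"grip":1},{"dx":0,"dy":0,"dz":-0.03,"ax":0,"ay":0,"az":0,"grip":1},{"dx":0,"dy":0,"dz":-0.03,"ax":0,"ay":0,"az":0,"grip":1},{"dx":0,"dy":0,"dz":0,"ax":0,"ay":0.144,"az":0,"grip":1},{"dx":0,"dy":0,"dz":0,"ax":0,"ay":0.144,"az":0,"grip":1},{"dx":0,"dy":0,"dz":0,"ax":0,"ay":0.144,"az":0,"grip":1},{"dx":0,"dy":0,"dz":0,"ax":0,"ay":0.144,"az":0,"grip":1},{"dx":-0.019,"dy":-0.041,"dz":-0.004,"ax":0,"ay":0,"az":0,"grip":1},{"dx":-0.019,"dy":-0.041,"dz":-0.004,"ax":0,"ay":0,"az":0,"grip":1},{"dx":-0.019,"dy":-0.041,"dz":-0.004,"ax":0,"ay":0,"az":0,"grip":1},{"dx":-0.019,"dy":-0.041,"dz":-0.004,"ax":0,"ay":0,"az":0,"grip":1},{"dx":0,"dy":0,"dz":0,"ax":0,"ay":0,"az":0,"grip":1},{"dx":0,"dy":0,"dz":0,"ax":0,"ay":0,"az":0,"grip":1}]'

```text
t: 16.77
tcp_pos: [0.4968, -0.237, 0.2546]
eef_rot: [-179.8, 1.4, 140.9]
contact_force: [0.7, 0.7, -0.1]
finger_gap: 0.0858
gripper_force: 0.0
```

Run:
```python
from bench import cams,sense
from h import *
import pickle
q=sense();print(q["tcp_pos"],q["eef_rot"],q["q"].round(0))
w=cams.read_camera("wrist");s=cams.read_camera("scene");pickle.dump((w,s),open("d1.pkl","wb"))
im=w["image"][:,:,::-1].copy()
p=proj(w,[[.5018,-.2411,.069],[.5018,-.2411,.112]]);print(p)
cv2.imwrite("pics/d1.png",np.hstack([cv2.resize(s["image"][150:240,210:330],(400,300),interpolation=2)[:,:,::-1],im[60:360,120:520]]))
```

```text
[ 0.49676126 -0.23697141  0.25461888] [-179.84050243    1.36354958  140.86019075] [ -5.  14.  31. 106.  -8.  61.  80.]
[[320.85540365 207.76079049]
 [320.73292408 223.36189323]]
```

View pics/d1.png

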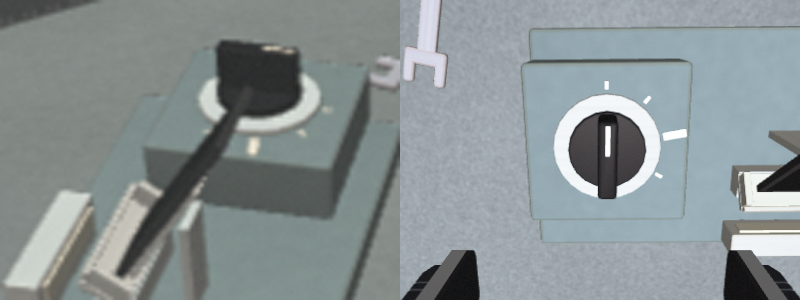

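Wrist: ring centre at full pixel (327,206), with the bar aligned with tool x (vertical) and its pointer on the upper half, at mark 0; the long mark is 80° clockwise. The plate stands on the easel and the arm is clear of it. Descending above the bar, then a numeric check.

Call:
step_arm --commands '[{"dx":-0.0065,"dy":0.0025,"dz":0.03,"ax":0,"ay":0.024,"az":0,"grip":1},{"dx":0,"dy":0,"dz":0.03,"ax":0,"ay":0,"az":0,"grip":1},{"dx":0,"dy":0,"dz":0.03,"ax":0,"ay":0,"az":0,"grip":1},{"dx":0,"dy":0,"dz":0.03,"ax":0,"ay":0,"az":0,"grip":1},{"dx":0,"dy":0,"dz":0,"ax":0,"ay":0,"az":0,"grip":1},{"dx":0,"dy":0,"dz":0,"ax":0,"ay":0,"az":0,"grip":1}]'

```text
t: 17.62
tcp_pos: [0.5046, -0.2406, 0.1353]
eef_rot: [-179.8, 0.1, 140.9]
contact_force: [0.1, -0.7, 1.2]
finger_gap: 0.085
gripper_force: 0.0
```

Run:
```python
from bench import cams,sense
from h import *
q=sense();p=q["tcp_pos"];R=Ro.from_euler("xyz",q["eef_rot"],degrees=True).as_matrix();print(p,q["eef_rot"])
w=cams.read_camera("wrist");g=cv2.cvtColor(w["image"],cv2.COLOR_RGB2GRAY)
cn,_=cv2.findContours((g>200).astype(np.uint8),cv2.RETR_LIST,cv2.CHAIN_APPROX_NONE)
for k in cn:
    if 60<cv2.contourArea(k): 
        r=cv2.minAreaRect(k);c=r[0];X=onz(w,[c],.112)[0];print(np.round(c),np.round(r[1]),round(r[2]),"tool mm at .112",(1e3*R.T@(X-p)).round(1), "at .069",(1e3*R.T@(onz(w,[c],.069)[0]-p)).round(1))
```

```text
[ 0.50462807 -0.24064984  0.13529848] [-1.79791952e+02  8.10583680e-02  1.40878580e+02]
[592. 387.] [26. 94.] 90 tool mm at .112 [-48.7 126.1  22.9] at .069 [-81.  158.8  65.8]
[504. 378.] [11. 18.] 90 tool mm at .112 [-43.4  84.3  23.1] at .069 [-74.2 106.2  66. ]
[138. 378.] [11. 18.] 90 tool mm at .112 [-43.7 -83.6  23.7] at .069 [ -74.7 -105.4   66.8]
[584. 368.] [  3. 111.] 89 tool mm at .112 [-38.2 120.1  22.9] at .069 [-67.7 151.2  65.8]
[586. 342.] [  6. 107.] 89 tool mm at .112 [-24.8 118.4  22.9] at .069 [-50.8 149.2  65.8]
[584. 312.] [ 50. 109.] 90 tool mm at .112 [-10.1 115.2  22.9] at .069 [-32.3 145.1  65.8]
[556. 284.] [ 4. 76.] 88 tool mm at .112 [  3.1 100.5  22.9] at .069 [-15.7 126.5  65.9]
[634. 264.] [11. 11.] 90 tool mm at .112 [ 12.  132.   22.8] at .069 [ -4.5 166.2  65.7]
[326. 252.] [ 8. 47.] 1 tool mm at .112 [17.7  2.3 23.3] at .069 [ 2.7  2.9 66.3]
[429. 233.] [12. 37.] 80 tool mm at .112 [25.6 44.4 23.1] at .069 [12.7 55.9 66.1]
[387. 180.] [ 6. 13.] 45 tool mm at .112 [47.5 26.4 23.1] at .069 [40.2 33.2 66.1]
[326. 249.] [152. 163.] 90 tool mm at .112 [18.8  2.3 23.3] at .069 [ 4.1  2.8 66.3]
[324. 158.] [13.  5.] 90 tool mm at .112 [56.2  1.8 23.2] at .069 [51.3  2.2 66.2]
[ 64. 132.] [60. 42.] 11 tool mm at .112 [ 66.1 -98.1  23.6] at .069 [  63.7 -123.6   66.7]
[68. 55.] [ 22. 110.] 3 tool mm at .112 [ 93.5 -91.8  23.5] at .069 [  98.2 -115.7   66.6]
```

Call:
step_arm --commands '[{"dx":0.004,"dy":0.0023,"dz":0.013,"ax":0,"ay":0,"az":0,"grip":1},{"dx":0,"dy":0,"dz":0.013,"ax":0,"ay":0,"az":0,"grip":1},{"dx":0,"dy":0,"dz":0.013,"ax":0,"ay":0,"az":0,"grip":1},{"dx":0,"dy":0,"dz":0,"ax":0,"ay":0,"az":0,"grip":0.5},{"dx":0,"dy":0,"dz":0,"ax":0,"ay":0,"az":0,"grip":0},{"dx":0,"dy":0,"dz":0,"ax":0,"ay":0,"az":0,"grip":-0.4},{"dx":0,"dy":0,"dz":0,"ax":0,"ay":0,"az":0,"grip":-0.8},{"dx":0,"dy":0,"dz":0,"ax":0,"ay":0,"az":0,"grip":-0.8},{"dx":0,"dy":0,"dz":0,"ax":0,"ay":0,"az":0,"grip":-0.8},{"dx":0,"dy":0,"dz":0,"ax":0,"ay":0,"az":0,"grip":-0.8}]'

```text
t: 18.92
tcp_pos: [0.5024, -0.2367, 0.0959]
eef_rot: [-179.8, 0.0, 140.8]
contact_force: [0.6, 0.6, 5.6]
finger_gap: 0.0126
gripper_force: 59.8
```

Call:
step_arm --commands '[{"dx":0,"dy":0,"dz":0,"ax":0,"ay":0,"az":0.1,"grip":-0.8},{"dx":0,"dy":0,"dz":0,"ax":0,"ay":0,"az":0.1,"grip":-0.8},{"dx":0,"dy":0,"dz":0,"ax":0,"ay":0,"az":0.1,"grip":-0.8},{"dx":0,"dy":0,"dz":0,"ax":0,"ay":0,"az":0.1,"grip":-0.8},{"dx":0,"dy":0,"dz":0,"ax":0,"ay":0,"az":0.1,"grip":-0.8},{"dx":0,"dy":0,"dz":0,"ax":0,"ay":0,"az":0.1,"grip":-0.8},{"dx":0,"dy":0,"dz":0,"ax":0,"ay":0,"az":0.1,"grip":-0.8},{"dx":0,"dy":0,"dz":0,"ax":0,"ay":0,"az":0,"grip":-0.8}]'

```text
t: 19.92
tcp_pos: [0.5032, -0.2362, 0.0959]
eef_rot: [-179.9, 0.2, 100.7]
contact_force: [1.0, 2.3, 4.5]
finger_gap: 0.0127
gripper_force: 59.9
```

Call:
step_arm --commands '[{"dx":0,"dy":0,"dz":0,"ax":0,"ay":0,"az":0.1,"grip":-0.8},{"dx":0,"dy":0,"dz":0,"ax":0,"ay":0,"az":0.1,"grip":-0.8},{"dx":0,"dy":0,"dz":0,"ax":0,"ay":0,"az":0.1,"grip":-0.8},{"dx":0,"dy":0,"dz":0,"ax":0,"ay":0,"az":0.1,"grip":-0.8},{"dx":0,"dy":0,"dz":0,"ax":0,"ay":0,"az":0.1,"grip":-0.8},{"dx":0,"dy":0,"dz":0,"ax":0,"ay":0,"az":0.1,"grip":-0.8},{"dx":0,"dy":0,"dz":0,"ax":0,"ay":0,"az":0.1,"grip":-0.8},{"dx":0,"dy":0,"dz":0,"ax":0,"ay":0,"az":0,"grip":-0.8},{"dx":0,"dy":0,"dz":0,"ax":0,"ay":0,"az":0,"grip":-0.8}]'

```text
t: 21.05
tcp_pos: [0.5041, -0.2363, 0.0959]
eef_rot: [179.9, 0.1, 60.8]
contact_force: [4.7, 2.2, 3.9]
finger_gap: 0.013
gripper_force: 59.7
```

Turned 80°. Releasing, rising and checking.

Call:
step_arm --commands '[{"dx":0,"dy":0,"dz":0,"ax":0,"ay":0,"az":0,"grip":-0.5},{"dx":0,"dy":0,"dz":0,"ax":0,"ay":0,"az":0,"grip":-0.2},{"dx":0,"dy":0,"dz":0,"ax":0,"ay":0,"az":0,"grip":0},{"dx":0,"dy":0,"dz":0,"ax":0,"ay":0,"az":0,"grip":0},{"dx":0,"dy":0,"dz":-0.02,"ax":0,"ay":0,"az":0,"grip":0},{"dx":0,"dy":0,"dz":-0.03,"ax":0,"ay":0,"az":0,"grip":0},{"dx":0,"dy":0,"dz":-0.04,"ax":0,"ay":0,"az":0,"grip":0},{"dx":0,"dy":0,"dz":-0.04,"ax":0,"ay":0,"az":0,"grip":0},{"dx":0,"dy":0,"dz":-0.03,"ax":0,"ay":0,"az":0,"grip":0},{"dx":0,"dy":0,"dz":0,"ax":0,"ay":0,"az":0,"grip":0},{"dx":0,"dy":0,"dz":0,"ax":0,"ay":0,"az":0,"grip":0}]'

```text
t: 22.42
tcp_pos: [0.502, -0.236, 0.2553]
eef_rot: [-179.9, 0.2, 60.6]
contact_force: [-0.2, -1.3, 0.2]
finger_gap: 0.0426
gripper_force: 0.0
```

Run:
```python
from bench import cams,sense
from h import *
q=sense();print(q["tcp_pos"],q["contact_force"],q["t"])
w=cams.read_camera("wrist");s=cams.read_camera("scene")
cv2.imwrite("pics/f.png",np.hstack([cv2.resize(s["image"][150:390,210:450],(400,400),interpolation=2),cv2.resize(w["image"],(400,300))[:300].copy() if 0 else cv2.copyMakeBorder(cv2.resize(w["image"],(400,300)),0,100,0,0,0)])[:,:,::-1])
```

```text
[ 0.50195528 -0.23596763  0.25525629] [-0.21682991 -1.2514196   0.17320671] 22.425
```

View pics/f.png

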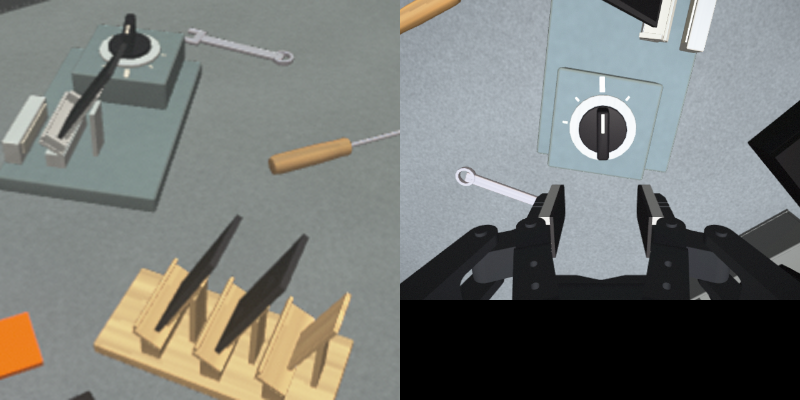

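The wrist view shows the pointer at (603,123) facing the long mark at (602,84). The plate stands on the easel and the other two are in place in the rack. Handing in.

```bash
python3 -c "
from bench import arm;print(arm.job_done())"
```

```text
the job is handed in; nothing more can be done
None
```

The job is handed in at about 22 s of the 56 s allowed: the window plate is on the easel with its opening in the upper half, the dial points at the long mark, and the other two plates are still in the rack; the hand-in gave no verdict, so these come from my last camera views.

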